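# Clear the blocked stock drawer and set out the tea

## Task

Set out the tea on the narrow wooden riser. The sugar caster is standing in the way of the stock drawer: stand it up on the riser first, then pull the drawer open, take out the round tin, stand it on the riser as well, and push the drawer fully home. Leave the square tin in the drawer, do not disturb the other crockery, and set things down rather than dropping them.

Things in the scene. Friction and masses are not known exactly. Their poses are not given: they have to be found in the camera images.
- stock: Low black stock cabinet fixed to the counter, 200 deep x 250 wide x 92 mm high, with one drawer across its whole front. Origin: centre of its underside; x points from its front to its back, z up. The front face is at x = -100 mm, the drawer slides out towards -x. Small saucers are stacked, fixed, on the rear of its top (x 55, y -60 mm, radius 36, 27 mm high)
- stock_drawer0 (a joint): How far the drawer is pulled out, m: 0 fully shut, 0.133 at its stop. It stays where it is left and needs a few N. Its front is 15 mm thick, top 80 mm above the counter. Inside 155 mm (x) by 208 mm (y), floor 22 mm and wall tops 70 mm above the counter; the inside starts 56 mm behind the handle bar
- stock_drawer0_handle (a point): Middle of the drawer's steel bar handle; moves with the drawer. The bar is level, along the cabinet's y, 120 mm long, 11 mm thick, its centre line 35 mm in front of the drawer front and 54 mm above the counter, on two pins 51 mm either side of the middle
- riser: Dark wooden riser (a small narrow bench) fixed to the counter. Its origin lies on the counter 170 mm behind the board's middle (the board is at its x = -170 mm); x points away from its front, y along the board, z up
- step (a point): Middle of the top surface of the riser's board, 90 mm above the counter. The board is 70 mm deep (x of this point), 300 mm long (y of this point) and 14 mm thick; axes as the riser's
- caster: White porcelain sugar caster with a domed steel cap, standing in front of the drawer. Round: 60 mm across at the foot, 54 mm at 70 mm height, cap 56 mm across above it narrowing from 82 mm height, 100 mm high in all, about 0.3 kg. Origin: centre of its underside, z up
- round_tin: Round steel tea tin in the drawer, 52 mm across, its lid 54 mm across over the top 14 mm, 52 mm high, about 0.18 kg. Origin: centre of its underside, z up. Lies in the left or the right half of the drawer
- square_tin: Square steel tin in the other half of the drawer, 50 x 50 mm (lid 52 x 52), 52 mm high. Stays there. Origin: centre of its underside
- step_cup: White espresso cup standing mouth down somewhere on the riser's board, 60 mm across (handle reaches 43 mm from its axis), 54 mm high. Leave it. Origin: centre of its underside (the mouth)
- top_cup: The same kind of cup, mouth down on the cabinet's top. Leave it. Origin: centre of its underside
- glass_a: Clear drinking glass standing mouth down on the counter nearer the robot, 62 mm across, 115 mm high. Leave it. Origin: centre of its underside
- mug: White mug on the counter in front of the riser, 76 mm across plus a handle at its +y, 85 mm high. Leave it. Origin: centre of its underside
- jug: Open steel jug on the counter behind the riser, 72 mm across, 90 mm high. Leave it. Origin: centre of its underside

How it is judged:
By the outcome, as a careful person would: the job done as asked, in the order asked, and still so for the second after the job is handed in, with the robot touching nothing.
It also fails if it takes over 72 s, if anything falls off the work surface, if the arm or the gripper's body presses on something with over 40 N, if the wrist force passes 120 N, or if a joint passes its speed limit or range.

## Robot

A 7-joint arm with a two-finger parallel gripper is mounted at the origin on the work surface. World frame = base frame: x ahead of the robot, y to its left, z up, the work surface at z = 0. Lengths are in mm, angles in rad, forces in N, time in s.
With the tool pointing down it reaches from about 400 to 875 mm from the base axis. Payload 19.3 kg.
Tool frame: the origin (TCP) lies on the front face of the gripper's body, between the roots of the fingers; the fingertips stand 73 mm ahead of it and the grasp point (between the pads) lies 54 mm ahead of it; z points along the fingers, y is the line along which they close (so a half turn about z gives the same grasp; the last joint's range is limited). The gripper opens to 85 mm and grips with 20 to 120 N. Pads are 22 mm wide; open, the fingers measure 114 mm over their backs; the gripper's body (76 mm by 85 mm) begins 54 mm behind the grasp point. The pads swing forward as they close: fully open they stand 13 mm farther back than shut.
Start: joints at [-1.201, 0.521, -0.036, 1.599, 0.021, 1.021, -0.113], TCP at [266.116, 565.508, 303.891] pointing down, gripper open.
Joint ranges: [-2.91, 2.91], [-0.3, 2.13], [-1.5, 1.42], [0.17, 2.43], [-1.26, 4.41], [0.16, 1.93], [-2.52, 2.52]. Speed limits (rad/s): [1.89, 1.89, 2.39, 2.39, 3.01, 3.01, 3.01].

## Interface

Orientations are given as [roll, pitch, yaw] about the fixed x, y, z axes, in that order (R = Rz(yaw) Ry(pitch) Rx(roll)).
In Python, from rig import bot gives the robot as it stands. The module is installed in compiled form; this text tells all that it offers.
- The arm moves only by the shell command python3 -m inch 'ROWS' [OPENING] [FORCE]. ROWS is JSON, a list of rows, each an object with "travel": the shift along the tool's x, y, z normalised to -1 to 1, where 1 is 150 mm, a list of three; "rotation": the turn, a rotation vector about the tool's x, y, z normalised to -1 to 1, where 1 is 0.08 rad, a list of three. In form: [{"travel": [tx, ty, tz], "rotation": [wx, wy, wz]}, ...]. A call has 1 to 20 rows; each row shifts and turns the commanded pose from where the row before left it, along the tool's axes as they then stand; what a row does not reach is not made up. A row lasts 1/12 s, in which the tool goes at most 41.7 mm and 7.16 degrees, less where a joint would pass 70% of its speed; a pose out of reach is approached as far as the arm can. A call with a number of a shift or a turn outside -1 to 1 is refused whole. A call with a gripper value outside its range is refused whole. OPENING is the opening, from 0 (shut) to 1 (fully open), set as the call begins (- or left out, the last holds). The fingers move at their own pace and stop on an object; FORCE is the grip in N (left out, the last holds). Time passes only in rows, so rows that do not move let the fingers close. It gives the time, the measured TCP pose, the force, the opening and the grip force at its end, in the units of the state.
- bot.get_obs(): the state, without advancing time (a new reading comes with each control period).
- bot.read_camera(name): name is "side" or "top"; returns the picture (400x640x3 uint8, blue, green, red); there is no depth.
- bot.camera_info(name): a dict with "intrinsics" (3x3 intrinsics, pixels), "extrinsics" (4x4, takes a point from camera to world coordinates). Camera axes: x right, y down, z forward; pixel columns grow to the right and rows downward; lengths in mm; the calibration is good to about 2 mm. A picture is of the moment at which its call begins. camera_info takes no time and is no camera call.
- bot.finish_job(): hands the job in; it is judged then, once.
Trained networks look in the newest picture that a camera, given by its name, has taken for a name from the list of things; names that differ only in an ending like _2 or _b are one class to them, and where a whole thing is asked for, a point or a joint stands for the part that bears it (a point fixed in the world has none). Each returns a list of dicts, best first, with "confidence" (0 to 1); they miss things now and then, are a little off and sometimes report something else, mostly with a low value. They report only what shows in the picture. A call takes as long as a camera call.
- bot.outline_of(target, camera): "pixels" (400x640 bool, what is visible of it) and "centre" ([row, column] in pixels, amid what is visible of it).
- bot.spot_point(target, camera): "centre" ([row, column] in pixels: a listed point, or the origin of a listed thing).
The state is a dict: "t": time; "joint_positions": joint angles; "dq": joint speeds; "effort": joint torques, N m; "tool_pos": TCP position; "tcp_rot": TCP orientation; "contact_force": force on the tool from outside, world axes, zero at the start; "torque": the same for the moment, N m; "opening": finger opening in mm; "finger_force": force on a finger pad.
Only numpy, scipy, OpenCV 4.12 (cv2) and the standard library are available. Lean on these libraries where they do the work, as an engineer would, in place of code of your own. Each camera call takes 0.05 s, during which the arm holds its last target. There are 200 camera calls.

## Working session

There is one attempt and no reset: what is moved stays moved. The work goes in short steps, Python scripts to look and compute and a shell command to move; the robot and the scene stay as the last step left them, time stands still between calls to the robot, and variables do not carry over. Pictures are saved under pics/ and viewed, at most 10 in all, crops included, and the job is handed in when it is done.

```bash
mkdir -p pics; cat > h.py <<'E'
import numpy as np, cv2
from rig import bot
def ray(cam,rc):
    i=bot.camera_info(cam);K=np.array(i["intrinsics"]);T=np.array(i["extrinsics"])
    d=T[:3,:3]@np.linalg.solve(K,[rc[1],rc[0],1.]);return T[:3,3],d
def at(cam,rc,z):
    o,d=ray(cam,rc);return (o+d*(z-o[2])/d[2]).round(1)
def tri(a,b):
    (o1,d1),(o2,d2)=ray("side",a),ray("top",b)
    s=np.linalg.lstsq(np.c_[d1,-d2],o2-o1,rcond=None)[0]
    p,q=o1+s[0]*d1,o2+s[1]*d2;return ((p+q)/2).round(1),np.linalg.norm(p-q).round(1)
def proj(cam,p):
    i=bot.camera_info(cam);K=np.array(i["intrinsics"]);T=np.linalg.inv(np.array(i["extrinsics"]))
    c=K@(T[:3,:3]@np.array(p,float)+T[:3,3]);return (c[1]/c[2],c[0]/c[2])
E
python3 - <<'E'
from h import *
for c in("side","top"):
    cv2.imwrite(f"pics/{c}0.png",bot.read_camera(c)); T=np.array(bot.camera_info(c)["extrinsics"]);print(c,T.round(2).tolist())
Z=dict(stock=0,stock_drawer0_handle=54,riser=0,step=90,caster=0,round_tin=22,square_tin=22,step_cup=90,top_cup=92,glass_a=0,mug=0,jug=0)
for n,z in Z.items():
    r={c:bot.spot_point(n,c)[:2] for c in("side","top")}
    for c in r:
        for d in r[c]: print(n,c,np.round(d["centre"],1),round(d["confidence"],2),at(c,d["centre"],z))
    if r["side"] and r["top"]: print("   tri",tri(r["side"][0]["centre"],r["top"][0]["centre"]))
o=bot.get_obs();print(o["tool_pos"],o["tcp_rot"],o["t"])
E
```

```text
side [[0.84, -0.39, 0.38, 134.22], [-0.54, -0.59, 0.6, -692.55], [-0.01, -0.71, -0.71, 874.55], [0.0, 0.0, 0.0, 1.0]]
top [[-0.02, -0.99, 0.15, 440.93], [-1.0, 0.02, 0.01, -21.78], [-0.02, -0.14, -0.99, 937.44], [0.0, 0.0, 0.0, 1.0]]
stock side [153.1 323.9] 0.84 [713.8 179.3   0. ]
stock top [144.2 233.3] 0.63 [723.8 194.2   0. ]
   tri (array([728.8, 199.5, -20.6]), np.float64(2.6))
stock_drawer0_handle side [150.8 278.3] 0.96 [585.2 199.1  54. ]
stock_drawer0_handle side [250.8 431. ] 0.65 [ 687.8 -266.6   54. ]
stock_drawer0_handle top [198. 225.] 0.82 [589.1 198.4  54. ]
   tri (array([587.5, 199.4,  53. ]), np.float64(3.9))
step side [258.9 378.5] 0.77 [ 562.9 -243.    90. ]
step top [204.6 431.7] 0.76 [ 559.6 -231.9   90. ]
   tri (array([ 564.4, -236.2,   80.2]), np.float64(7.7))
caster side [182.7 263.2] 0.72 [518.1 168.    0. ]
caster top [233.7 247.3] 0.72 [516.  160.7   0. ]
   tri (array([514.8, 159.3,   8.6]), np.float64(1.1))
round_tin side [151.3 325.8] 0.68 [707.6 160.7  22. ]
step_cup side [288.  404.6] 0.62 [ 561.  -324.8   90. ]
step_cup top [200.  479.7] 0.69 [ 5
[... 152 characters left out ...]
.8] 0.57 [715.5 241.4  92. ]
   tri (array([711.3, 243.5,  91. ]), np.float64(9.5))
glass_a side [243.1 248.7] 0.56 [393.1   8.9   0. ]
glass_a top [282.9 312.7] 0.74 [404.7  16.2   0. ]
   tri (array([400.6,  18.3, -13.9]), np.float64(7.6))
mug side [339.5 310.2] 0.67 [ 380.  -273.5    0. ]
mug top [290.8 442.6] 0.7 [ 381.9 -266.8    0. ]
   tri (array([ 381.9, -269.2,   -8.4]), np.float64(1.1))
jug side [254.9 435.9] 0.62 [ 725.3 -253.3    0. ]
jug top [136.7 426.8] 0.81 [ 730.1 -252.2    0. ]
jug top [136.9 201. ] 0.61 [743.2 269.6   0. ]
   tri (array([ 729.4, -252.1,   -3.2]), np.float64(3.6))
[266.12435085 565.5116751  303.90411207] [-3.14158742e+00  2.51259771e-05  2.70177226e+00] 1.3
```

View pics/side0.png

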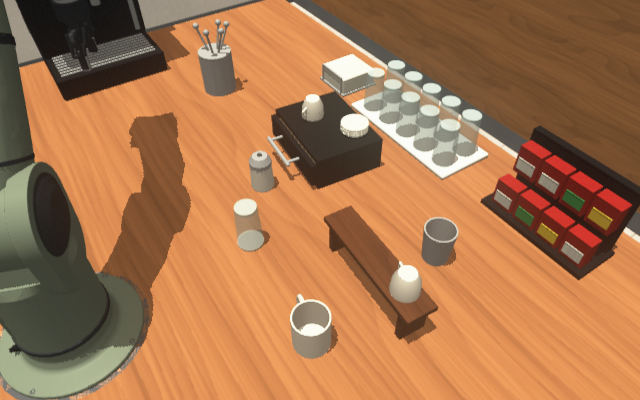

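View pics/top0.png

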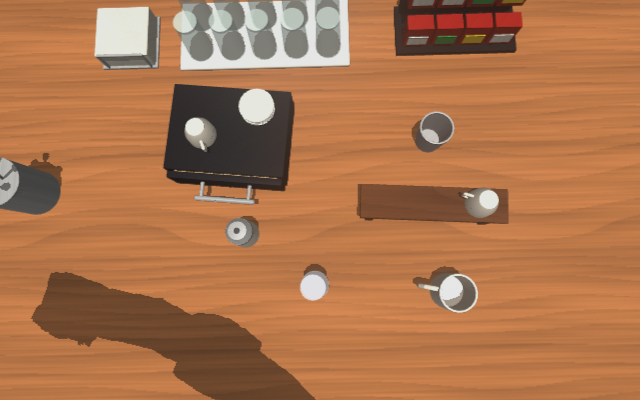

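The two views agree. The side view has the caster at about (263,172), the bar at (278,150), and the riser with its cup at (405,285). In the top view the caster cap is at (240,231), the bar runs (197,199) to (254,201), and the board spans (358–508, 184–222) with the cup at its -y end. Next I refine the yaws and positions.

```bash
python3 - <<'E'
from h import *
img=bot.read_camera("top")
def out(n,c):
    bot.read_camera(c) if c=="side" else None
    r=bot.outline_of(n,c); return r[0]["pixels"].astype(np.uint8) if r else None
def rect(n,z):
    m=out(n,"top"); c=max(cv2.findContours(m,0,2)[0],key=cv2.contourArea)[:,0]
    p=np.array([at("top",(v,u),z)[:2] for u,v in c],np.float32); return p
p=rect("riser",90);print("riser",cv2.minAreaRect(p),cv2.boxPoints(cv2.minAreaRect(p)).round(0).tolist())
p=rect("stock",92);print("stock",cv2.minAreaRect(p),cv2.boxPoints(cv2.minAreaRect(p)).round(0).tolist())
p=rect("stock_drawer0_handle",54);print("handle/drawer",cv2.minAreaRect(p))
# bar line by brightness
for n in("caster","step_cup"):
    for c in("top","side"):
        m=out(n,c); ys,xs=np.nonzero(m); print(n,c,ys.min(),ys.max(),xs.min(),xs.max())
p=rect("caster",92);print("caster",p.min(0),p.max(0))
p=rect("step_cup",120);print("cup",p.min(0),p.max(0))
for u,v in((197,199),(254,201.5)):print("bar",at("top",(v,u),54))
for z in(100,): print("cap",at("top",(231,237),z))
for u,v in((360,184),(508,190),(508,222),(358,215)):print("board",at("top",(v,u),90))
big=cv2.resize(img[150:260,150:300],None,fx=4,fy=4,interpolation=cv2.INTER_CUBIC);cv2.imwrite("pics/crop1.png",big)
E
```

```text
riser ((560.8334350585938, -237.14019775390625), (301.14508056640625, 76.65948486328125), 85.6402587890625) [[511.0, -384.0], [588.0, -390.0], [610.0, -90.0], [534.0, -84.0]]
stock ((697.7589721679688, 182.76815795898438), (264.1962585449219, 250.92141723632812), 84.48507690429688) [[560.0, 63.0], [810.0, 39.0], [835.0, 302.0], [586.0, 326.0]]
handle/drawer ((611.18505859375, 200.37908935546875), (260.2948303222656, 64.90171813964844), 83.62467193603516)
caster top 218 246 226 258
caster side 150 191 249 273
step_cup top 188 217 462 498
step_cup side 261 301 390 420
caster [483.9 121.2] [541.1 186.1]
cup [ 528.6 -354.5] [ 586.2 -284.7]
bar [588.4 258.5  54. ]
bar [580.1 136.2  54. ]
cap [513.9 162.  100. ]
board [605.6 -88.   90. ]
board [ 585.9 -388.3   90. ]
board [ 520.6 -382.8   90. ]
board [541.8 -81.8  90. ]
```

View pics/crop1.png

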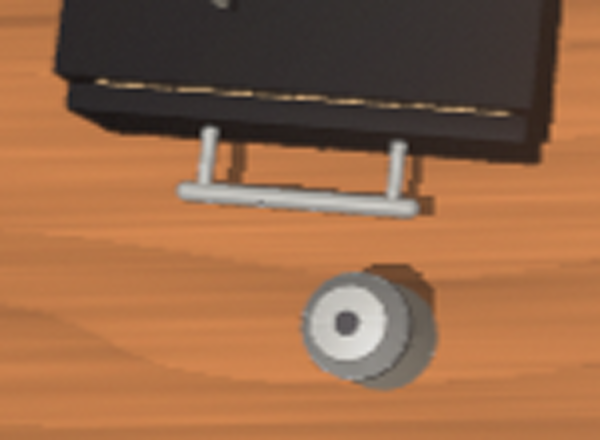

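The crop shows bar ends at about (195.5,197.5) and (254,202), and the cap centre at about (236.8,230.5). That puts cabinet and riser yaw near -0.08. The board is at about (563,-235,90) and the caster at about (515,162). I'm moving over the caster.

```bash
cat >> h.py <<'E'
from scipy.spatial.transform import Rotation as Ro
def go(x,y,z,yaw):
    o=bot.get_obs();Rt=Ro.from_euler("xyz",[np.pi,0,yaw]);R=Ro.from_euler("xyz",o["tcp_rot"])
    d=np.array([x,y,z])-o["tool_pos"]
    print("rot",((R.inv()*Rt).as_rotvec()/.08).round(2),"travel now-axes",(R.inv().apply(d)/150).round(3),"after-rot",(Rt.inv().apply(d)/150).round(3))
E
python3 -m inch '[{"travel":[0,0,0],"rotation":[0,0,-1]},{"travel":[0,0,0],"rotation":[0,0,-1]},{"travel":[0,0,0],"rotation":[0,0,-1]},{"travel":[0,0,0],"rotation":[0,0,-1]},{"travel":[0,0,0],"rotation":[0,0,-0.5]},{"travel":[-0.13,-0.18,0],"rotation":[0,0,0]},{"travel":[-0.13,-0.18,0],"rotation":[0,0,0]},{"travel":[-0.13,-0.18,0],"rotation":[0,0,0]},{"travel":[-0.13,-0.18,0],"rotation":[0,0,0]},{"travel":[-0.13,-0.18,0],"rotation":[0,0,0]},{"travel":[-0.13,-0.18,0],"rotation":[0,0,0]},{"travel":[-0.13,-0.18,0],"rotation":[0,0,0]},{"travel":[-0.13,-0.18,0],"rotation":[0,0,0]},{"travel":[-0.13,-0.18,0],"rotation":[0,0,0]},{"travel":[-0.13,-0.18,0],"rotation":[0,0,0]},{"travel":[-0.13,-0.18,0],"rotation":[0,0,0]},{"travel":[-0.13,-0.18,0],"rotation":[0,0,0]},{"travel":[-0.13,-0.18,0],"rotation":[0,0,0]},{"travel":[-0.13,-0.18,0],"rotation":[0,0,0]}]' 1 30
python3 -c "
from h import *
go(515.5,162,112,3.063)
print(at('top',(199.8,224.7),54),at('top',(230.5,236.8),100))"
```

```text
t: 3.48
tool_pos: [508.7, 165.4, 304.1]
tcp_rot: [3.141, 0.0, 3.062]
contact_force: [0.3, 0.4, -0.7]
opening: 85.3
finger_force: 0.0
rot [ 0.    0.   -0.01] travel now-axes [-0.046 -0.019  1.281] after-rot [-0.047 -0.019  1.281]
[585.3 199.   54. ] [514.9 162.4 100. ]
```

```bash
python3 -m inch '[{"travel":[-0.045,-0.02,0.1],"rotation":[0,0,0]},{"travel":[0,0,0.15],"rotation":[0,0,0]},{"travel":[0,0,0.15],"rotation":[0,0,0]},{"travel":[0,0,0.15],"rotation":[0,0,0]},{"travel":[0,0,0.15],"rotation":[0,0,0]},{"travel":[0,0,0.15],"rotation":[0,0,0]},{"travel":[0,0,0.15],"rotation":[0,0,0]},{"travel":[0,0,0.15],"rotation":[0,0,0]},{"travel":[0,0,0.13],"rotation":[0,0,0]},{"travel":[0,0,0],"rotation":[0,0,0]},{"travel":[0,0,0],"rotation":[0,0,0]}]'
python3 -m inch '[{"travel":[0,0,0],"rotation":[0,0,0]},{"travel":[0,0,0],"rotation":[0,0,0]},{"travel":[0,0,0],"rotation":[0,0,0]},{"travel":[0,0,0],"rotation":[0,0,0]},{"travel":[0,0,0],"rotation":[0,0,0]},{"travel":[0,0,0],"rotation":[0,0,0]}]' 0 40
```

```text
t: 4.4
tool_pos: [514.4, 163.3, 111.6]
tcp_rot: [-3.141, -0.001, 3.062]
contact_force: [0.3, -0.9, -0.3]
opening: 85.2
finger_force: 0.0
t: 4.9
tool_pos: [515.2, 163.5, 113.4]
tcp_rot: [3.141, 0.002, 3.061]
contact_force: [-1.9, -1.4, 12.6]
opening: 54.9
finger_force: 40.0
```

```bash
python3 -m inch '[{"travel":[0,0,-0.03],"rotation":[0,0,0]},{"travel":[0,0,-0.1],"rotation":[0,0,0]},{"travel":[0,0,-0.2],"rotation":[0,0,0]},{"travel":[0,0,-0.2],"rotation":[0,0,0]},{"travel":[0,0,-0.2],"rotation":[0,0,0]},{"travel":[0,0,-0.2],"rotation":[0,0,0]},{"travel":[0,0,-0.1],"rotation":[0,0,0]},{"travel":[0,0,0],"rotation":[0,0,0]}]'
python3 - <<'E'
from h import *
print(bot.get_obs()["finger_force"]);go(564.9,-217,280,3.063)
cv2.imwrite("pics/side1.png",bot.read_camera("side")[60:260,150:350].repeat(3,0).repeat(3,1))
E
```

```text
t: 5.57
tool_pos: [515.6, 163.7, 270.5]
tcp_rot: [3.139, 0.005, 3.061]
contact_force: [0.8, -0.2, -1.6]
opening: 54.6
finger_force: 43.3
43.257768621551804
rot [ 0.03  0.07 -0.02] travel now-axes [-0.531 -2.503 -0.067] after-rot [-0.527 -2.504 -0.063]
```

View pics/side1.png

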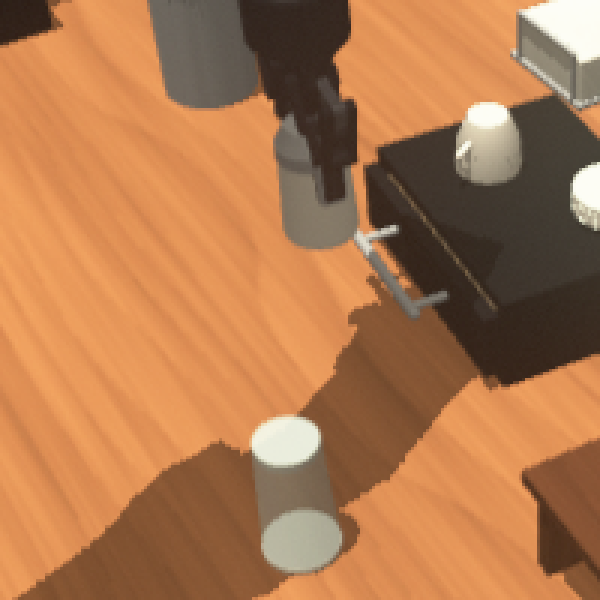

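The caster is held upright and clear of the counter. I'm carrying it over the riser.

```bash
python3 -m inch '[{"travel":[-0.01,-0.06,0],"rotation":[0,0,0]},{"travel":[-0.03,-0.12,0],"rotation":[0,0,0]},{"travel":[-0.03,-0.16,0],"rotation":[0,0,0]},{"travel":[-0.03,-0.16,0],"rotation":[0,0,0]},{"travel":[-0.03,-0.16,0],"rotation":[0,0,0]},{"travel":[-0.04,-0.16,0],"rotation":[0,0,0]},{"travel":[-0.04,-0.16,0],"rotation":[0,0,0]},{"travel":[-0.04,-0.16,0],"rotation":[0,0,0]},{"travel":[-0.04,-0.16,0],"rotation":[0,0,0]},{"travel":[-0.04,-0.16,0],"rotation":[0,0,0]},{"travel":[-0.04,-0.16,0],"rotation":[0,0,0]},{"travel":[-0.03,-0.16,0],"rotation":[0,0,0]},{"travel":[-0.03,-0.16,0],"rotation":[0,0,0]},{"travel":[-0.03,-0.16,0],"rotation":[0,0,0]},{"travel":[-0.03,-0.16,0],"rotation":[0,0,0]},{"travel":[-0.03,-0.16,0],"rotation":[0,0,0]},{"travel":[-0.01,-0.08,0],"rotation":[0,0,0]},{"travel":[0,0,0],"rotation":[0,0,0]},{"travel":[0,0,0],"rotation":[0,0,0]}]'
python3 - <<'E'
from h import *
go(564.9,-217,203.5,3.063)
bot.read_camera("top");r=bot.outline_of("caster","top")
for d in r[:2]:print(d["centre"],d["confidence"],at("top",d["centre"],220))
bot.read_camera("side");r=bot.spot_point("caster","side")
for d in r[:2]:print(d["centre"],d["confidence"],at("side",d["centre"],157))
E
```

```text
t: 7.2
tool_pos: [563.2, -217.1, 265.3]
tcp_rot: [3.141, -0.002, 3.061]
contact_force: [0.9, 0.8, -2.2]
opening: 54.9
finger_force: 43.2
rot [ 0.01 -0.02 -0.03] travel now-axes [-0.012  0.001  0.412] after-rot [-0.011  0.001  0.412]
[201.3, 433.4] 0.78 [ 547.  -202.9  220. ]
[230.9, 373.5] 0.58 [ 560.1 -222.9  157. ]
```

```bash
python3 -m inch '[{"travel":[-0.01,0,0.06],"rotation":[0,0,0]},{"travel":[0,0,0.08],"rotation":[0,0,0]},{"travel":[0,0,0.08],"rotation":[0,0,0]},{"travel":[0,0,0.08],"rotation":[0,0,0]},{"travel":[0,0,0.05],"rotation":[0,0,0]},{"travel":[0,0,0.02],"rotation":[0,0,0]},{"travel":[0,0,0],"rotation":[0,0,0]},{"travel":[0,0,0],"rotation":[0,0,0]}]'
python3 -m inch '[{"travel":[0,0,0.01],"rotation":[0,0,0]},{"travel":[0,0,0.01],"rotation":[0,0,0]},{"travel":[0,0,0.005],"rotation":[0,0,0]},{"travel":[0,0,0],"rotation":[0,0,0]}]'
```

```text
t: 8.07
tool_pos: [565.5, -216.9, 210.9]
tcp_rot: [-3.142, -0.0, 3.062]
contact_force: [-0.7, -0.5, -1.6]
opening: 54.9
finger_force: 43.2
t: 8.4
tool_pos: [565.4, -216.9, 207.2]
tcp_rot: [-3.142, 0.0, 3.062]
contact_force: [-0.3, -0.3, -2.4]
opening: 54.9
finger_force: 43.2
```

```bash
python3 -m inch '[{"travel":[0,0,0.008],"rotation":[0,0,0]},{"travel":[0,0,0.008],"rotation":[0,0,0]},{"travel":[0,0,0],"rotation":[0,0,0]},{"travel":[0,0,0],"rotation":[0,0,0]}]'
python3 -m inch '[{"travel":[0,0,0.006],"rotation":[0,0,0]},{"travel":[0,0,0.006],"rotation":[0,0,0]},{"travel":[0,0,0],"rotation":[0,0,0]},{"travel":[0,0,0],"rotation":[0,0,0]}]'
```

```text
t: 8.73
tool_pos: [565.4, -216.9, 204.7]
tcp_rot: [3.142, -0.0, 3.062]
contact_force: [0.8, -0.7, -1.8]
opening: 54.7
finger_force: 43.2
t: 9.07
tool_pos: [565.5, -216.9, 203.5]
tcp_rot: [-3.141, 0.0, 3.062]
contact_force: [-2.9, 1.2, 7.1]
opening: 54.7
finger_force: 44.0
```

Contact with the board shows as about 9 N. Releasing and rising.

```bash
python3 -m inch '[{"travel":[0,0,0],"rotation":[0,0,0]},{"travel":[0,0,0],"rotation":[0,0,0]},{"travel":[0,0,0],"rotation":[0,0,0]},{"travel":[0,0,0],"rotation":[0,0,0]},{"travel":[0,0,-0.05],"rotation":[0,0,0]},{"travel":[0,0,-0.1],"rotation":[0,0,0]},{"travel":[0,0,-0.2],"rotation":[0,0,0]},{"travel":[0,0,-0.2],"rotation":[0,0,0]},{"travel":[0,0,-0.1],"rotation":[0,0,0]}]' 0.87
python3 - <<'E'
from h import *
go(585.3,199,250,3.063-np.pi/2);go(585.3,199,250,3.063+np.pi/2)
print(bot.get_obs()["joint_positions"])
for c in("side","top"):
    bot.read_camera(c);r=bot.spot_point("caster",c)
    for d in r[:2]:print(d["centre"],d["confidence"],at(c,d["centre"],90))
cv2.imwrite("pics/side2.png",bot.read_camera("side")[120:380,240:500].repeat(2,0).repeat(2,1))
E
```

```text
t: 9.82
tool_pos: [566.0, -217.2, 304.3]
tcp_rot: [-3.141, 0.003, 3.062]
contact_force: [0.7, -0.1, -0.2]
opening: 74.1
finger_force: 0.0
rot [ 0.03  0.04 19.62] travel now-axes [0.095 2.776 0.36 ] after-rot [ 2.776 -0.09   0.362]
rot [ -0.04   0.03 -19.65] travel now-axes [0.095 2.776 0.36 ] after-rot [-2.776  0.09   0.362]
[ 0.22776253  0.49037712  0.05879058  1.6570711  -0.03299412  0.99160558
  1.78834069]
[250.4, 372.0] 0.98 [ 565.4 -218.7   90. ]
[201.4, 423.0] 0.79 [ 566.5 -214.7   90. ]
```

View pics/side2.png

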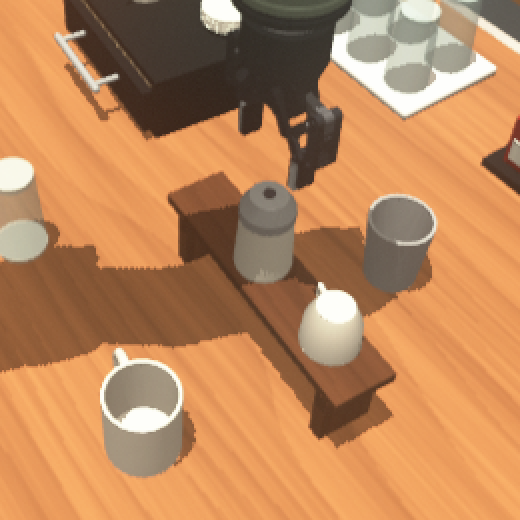

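The caster stands on the board at about (566,-217) with the cup untouched. Next is the drawer handle.

```bash
python3 -m inch '[{"travel":[0.01,0.1,0],"rotation":[0,0,0]},{"travel":[0.01,0.18,0],"rotation":[0,0,0]},{"travel":[0.01,0.2,0],"rotation":[0,0,0]},{"travel":[0.01,0.2,0],"rotation":[0,0,0]},{"travel":[0.01,0.2,0],"rotation":[0,0,0]},{"travel":[0.01,0.2,0],"rotation":[0,0,0]},{"travel":[0.01,0.2,0],"rotation":[0,0,0]},{"travel":[0.01,0.2,0],"rotation":[0,0,0]},{"travel":[0.01,0.2,0],"rotation":[0,0,0]},{"travel":[0,0.2,0],"rotation":[0,0,0]},{"travel":[0,0.2,0],"rotation":[0,0,0]},{"travel":[0,0.2,0],"rotation":[0,0,0]},{"travel":[0,0.2,0],"rotation":[0,0,0]},{"travel":[0,0.2,0],"rotation":[0,0,0]},{"travel":[0,0.2,0],"rotation":[0,0,0]},{"travel":[0,0.1,0],"rotation":[0,0,0]}]' 0.28
python3 -m inch '[{"travel":[0,0,0],"rotation":[0,0,1]},{"travel":[0,0,0],"rotation":[0,0,1]},{"travel":[0,0,0],"rotation":[0,0,1]},{"travel":[0,0,0],"rotation":[0,0,1]},{"travel":[0,0,0],"rotation":[0,0,1]},{"travel":[0,0,0],"rotation":[0,0,1]},{"travel":[0,0,0],"rotation":[0,0,1]},{"travel":[0,0,0],"rotation":[0,0,1]},{"travel":[0,0,0],"rotation":[0,0,1]},{"travel":[0,0,0],"rotation":[0,0,1]},{"travel":[0,0,0],"rotation":[0,0,1]},{"travel":[0,0,0],"rotation":[0,0,1]},{"travel":[0,0,0],"rotation":[0,0,1]},{"travel":[0,0,0],"rotation":[0,0,1]},{"travel":[0,0,0],"rotation":[0,0,1]},{"travel":[0,0,0],"rotation":[0,0,1]},{"travel":[0,0,0],"rotation":[0,0,1]},{"travel":[0,0,0],"rotation":[0,0,1]},{"travel":[0,0,0],"rotation":[0,0,1]},{"travel":[0,0,0],"rotation":[0,0,0.6]}]'
python3 -c "
from h import *
go(585.5,199,112,1.49)
print(bot.get_obs()['joint_positions'].round(2) )
for c in ('side','top'):
    bot.read_camera(c)
    for d in bot.spot_point('stock_drawer0_handle',c)[:2]: print(c,d['centre'],d['confidence'],at(c,d['centre'],54))
"
```

```text
t: 11.4
tool_pos: [586.8, 233.8, 299.1]
tcp_rot: [3.141, -0.002, 3.065]
contact_force: [-0.1, 0.7, 0.8]
opening: 23.8
finger_force: 0.0
t: 13.07
tool_pos: [587.4, 229.3, 299.5]
tcp_rot: [-3.14, 0.001, 1.489]
contact_force: [0.6, 0.4, 0.3]
opening: 23.7
finger_force: 0.0
rot [-0.01  0.01 -0.02] travel now-axes [-0.201  0.005  1.25 ] after-rot [-0.202  0.003  1.25 ]
[-0.71  0.56  0.37  1.6  -0.23  1.02 -0.35]
side [149.7, 277.1] 0.67 [584.8 204.7  54. ]
side [337.4, 308.8] 0.36 [ 365.  -294.4   54. ]
top [199.2, 227.6] 0.71 [586.4 192.8  54. ]
```

```bash
python3 -m inch '[{"travel":[-0.1,0,0.1],"rotation":[0,0,0]},{"travel":[-0.1,0,0.15],"rotation":[0,0,0]},{"travel":[0,0,0.2],"rotation":[0,0,0]},{"travel":[0,0,0.2],"rotation":[0,0,0]},{"travel":[0,0,0.1],"rotation":[0,0,0]},{"travel":[0,0,0.05],"rotation":[0,0,0]},{"travel":[0,0,0],"rotation":[0,0,0]},{"travel":[0,0,0],"rotation":[0,0,0]}]'
python3 - <<'E'
from h import *
go(585.5,199,112,1.49)
cv2.imwrite("pics/side3.png",bot.read_camera("side")[80:230,190:390].repeat(4,0).repeat(4,1))
E
```

```text
t: 13.93
tool_pos: [585.6, 199.8, 181.0]
tcp_rot: [3.141, -0.0, 1.494]
contact_force: [-0.5, -0.5, 0.6]
opening: 24.2
finger_force: 0.0
rot [ 0.   -0.    0.05] travel now-axes [-0.005 -0.001  0.46 ] after-rot [-0.005 -0.     0.46 ]
```

View pics/side3.png

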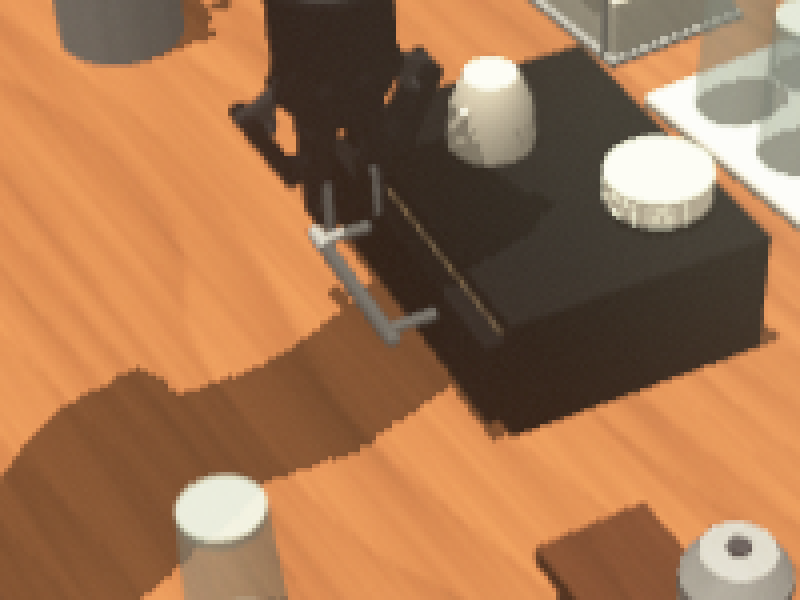

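The gripper straddles the bar line, with tips at about (325,220) and (375,215) in the crop. Descending in two steps with a force check.

```bash
python3 -m inch '[{"travel":[0,0,0.1],"rotation":[0,0,0]},{"travel":[0,0,0.1],"rotation":[0,0,0]},{"travel":[0,0,0.03],"rotation":[0,0,0]},{"travel":[0,0,0.03],"rotation":[0,0,0]},{"travel":[0,0,0.02],"rotation":[0,0,0]},{"travel":[0,0,0],"rotation":[0,0,0]}]'
python3 -m inch '[{"travel":[0,0,0.03],"rotation":[0,0,0]},{"travel":[0,0,0.05],"rotation":[0,0,0]},{"travel":[0,0,0.05],"rotation":[0,0,0]},{"travel":[0,0,0.03],"rotation":[0,0,0]},{"travel":[0,0,0.02],"rotation":[0,0,0]},{"travel":[0,0,0],"rotation":[0,0,0]}]'
```

```text
t: 14.48
tool_pos: [585.5, 199.9, 138.7]
tcp_rot: [3.141, -0.0, 1.494]
contact_force: [1.2, -0.7, 0.2]
opening: 24.0
finger_force: 0.0
t: 14.98
tool_pos: [585.0, 199.7, 110.6]
tcp_rot: [-3.141, 0.001, 1.494]
contact_force: [-0.1, -1.1, 0.1]
opening: 24.2
finger_force: 0.0
```

```bash
python3 -m inch '[{"travel":[0,0,0],"rotation":[0,0,0]},{"travel":[0,0,0],"rotation":[0,0,0]},{"travel":[0,0,0],"rotation":[0,0,0]},{"travel":[0,0,0],"rotation":[0,0,0]},{"travel":[0,0,0],"rotation":[0,0,0]}]' 0 40
```

```text
t: 15.4
tool_pos: [585.3, 199.8, 111.5]
tcp_rot: [3.141, 0.0, 1.494]
contact_force: [1.2, -0.2, -3.6]
opening: 9.4
finger_force: 38.9
```

```bash
python3 -m inch '[{"travel":[0,-0.03,0],"rotation":[0,0,0]},{"travel":[0,-0.06,0],"rotation":[0,0,0]},{"travel":[0,-0.08,0],"rotation":[0,0,0]},{"travel":[0,-0.08,0],"rotation":[0,0,0]},{"travel":[0,0,0],"rotation":[0,0,0]}]'
python3 -m inch '[{"travel":[0,-0.08,0],"rotation":[0,0,0]},{"travel":[0,-0.1,0],"rotation":[0,0,0]},{"travel":[0,-0.1,0],"rotation":[0,0,0]},{"travel":[0,-0.1,0],"rotation":[0,0,0]},{"travel":[0,-0.1,0],"rotation":[0,0,0]},{"travel":[0,-0.08,0],"rotation":[0,0,0]},{"travel":[0,-0.05,0],"rotation":[0,0,0]},{"travel":[0,0,0],"rotation":[0,0,0]},{"travel":[0,0,0],"rotation":[0,0,0]}]'
```

```text
t: 15.82
tool_pos: [545.2, 203.8, 111.5]
tcp_rot: [-3.139, -0.001, 1.495]
contact_force: [-1.2, 2.8, -7.2]
opening: 9.0
finger_force: 39.3
t: 16.57
tool_pos: [455.7, 212.5, 111.6]
tcp_rot: [3.142, -0.003, 1.497]
contact_force: [1.4, 17.9, -15.6]
opening: 9.5
finger_force: 39.9
```

```bash
python3 -m inch '[{"travel":[0,0,0],"rotation":[0,0,0]},{"travel":[0,0,0],"rotation":[0,0,0]},{"travel":[0,0,0],"rotation":[0,0,0]},{"travel":[0,0,0],"rotation":[0,0,0]}]' 0.28
python3 -m inch '[{"travel":[0,0,-0.05],"rotation":[0,0,0]},{"travel":[0,0,-0.1],"rotation":[0,0,0]},{"travel":[0,0,-0.2],"rotation":[0,0,0]},{"travel":[0,0,-0.2],"rotation":[0,0,0]},{"travel":[0,0,-0.2],"rotation":[0,0,0]},{"travel":[0,-0.2,-0.2],"rotation":[0,0,0]},{"travel":[0,-0.2,-0.1],"rotation":[0,0,0]},{"travel":[0,-0.2,0],"rotation":[0,0,0]},{"travel":[0,0,0],"rotation":[0,0,0]}]' 0.28
python3 - <<'E'
from h import *
for n,z in(("stock_drawer0_handle",54),("round_tin",22),("square_tin",22)):
    for c in("side","top"):
        im=bot.read_camera(c)
        for d in bot.spot_point(n,c)[:2]: print(n,c,np.round(d["centre"],1),round(d["confidence"],2),at(c,d["centre"],z))
        for d in bot.outline_of(n,c)[:1]:
            ys,xs=np.nonzero(d["pixels"]);print("   out",d["confidence"],ys.min(),ys.max(),xs.min(),xs.max(),at(c,d["centre"],74))
cv2.imwrite("pics/top4.png",cv2.resize(im[90:290,130:330],None,fx=3,fy=3,interpolation=2))
E
```

```text
t: 16.9
tool_pos: [456.6, 209.5, 111.6]
tcp_rot: [3.141, 0.0, 1.493]
contact_force: [-1.2, -0.4, -0.8]
opening: 23.9
finger_force: 0.0
t: 17.65
tool_pos: [363.4, 216.7, 269.4]
tcp_rot: [-3.14, -0.002, 1.496]
contact_force: [1.6, 1.1, -0.0]
opening: 23.7
finger_force: 0.0
stock_drawer0_handle side [165.2 234.3] 0.55 [464.9 211.9  54. ]
   out 0.58 118 201 221 315 [560.1 175.   74. ]
stock_drawer0_handle top [260.2 219. ] 0.84 [457.5 209.3  54. ]
stock_drawer0_handle top [221.4 249.5] 0.2 [537.7 145.7  54. ]
   out 0.87 170 265 158 279 [570.5 199.3  74. ]
round_tin side [154.1 265.9] 0.76 [568.3 240.4  22. ]
round_tin top [215.8 202.8] 0.87 [555.9 255.   22. ]
   out 0.8 202 227 186 216 [552.4 253.1  74. ]
square_tin side [175.2 275.5] 0.89 [548.1 153.4  22. ]
   out 0.86 154 178 259 285 [532.  134.5  74. ]
   out 0.76 206 233 233 262 [534.7 142.9  74. ]
```

View pics/top4.png

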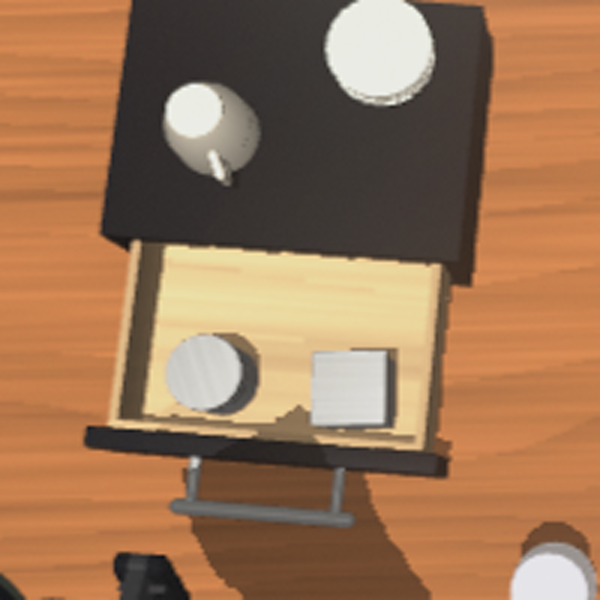

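The drawer is open. In the crop the round tin's lid centre is at (204,372), i.e. full-image (198,214), on the left near the front wall, with the square tin at (350,387). I'll grasp with the closing line turned about 38° so the fingers clear the walls.

```bash
python3 - <<'E'
from h import *
im=bot.read_camera("top");p=at("top",(214,198),74);print(p)
g=cv2.cvtColor(im,6)[195:235,175:225];g=cv2.resize(g,None,fx=4,fy=4,interpolation=2)
c=cv2.HoughCircles(g,cv2.HOUGH_GRADIENT,1.5,200,param1=120,param2=20,minRadius=44,maxRadius=60)
print(c)
if c is not None:
    u,v,r=c[0][0];print(at("top",(195+(v+.5)/4-.5,175+(u+.5)/4-.5),74))
# side: bright-lid mask near projection
s=bot.read_camera("side");r=proj("side",p);print("side proj lid",r)
d=bot.outline_of("round_tin","side")
for k in d[:2]:
    ys,xs=np.nonzero(k["pixels"]);print(k["confidence"],ys.min(),ys.max(),xs.min(),xs.max(),[proj("side",(p[0],p[1],z)) for z in(22,48,74)])
for q in ((456.5,209.5,54),):print(proj("top",q))
go(p[0],p[1],200,2.39)
E
```

```text
[553.4 249.3  74. ]
[[[116.25  75.75  54.05]]]
[554.  237.5  74. ]
side proj lid (np.float64(138.954323374763), np.float64(257.539835880227))
0.88 133 159 247 268 [(np.float64(154.33411866851097), np.float64(259.41173451834146)), (np.float64(146.75232196188222), np.float64(258.48894233167505)), (np.float64(138.954323374763), np.float64(257.539835880227))]
(np.float64(260.6931549630919), np.float64(218.9090023887339))
rot [ -0.    0.  -11.2] travel now-axes [0.312 1.219 0.456] after-rot [-0.757  1.005  0.456]
```

```bash
python3 -m inch '[{"travel":[0,0,0],"rotation":[0,0,-1]},{"travel":[0,0,0],"rotation":[0,0,-1]},{"travel":[0,0,0],"rotation":[0,0,-1]},{"travel":[0,0,0],"rotation":[0,0,-1]},{"travel":[0,0,0],"rotation":[0,0,-1]},{"travel":[0,0,0],"rotation":[0,0,-1]},{"travel":[0,0,0],"rotation":[0,0,-1]},{"travel":[0,0,0],"rotation":[0,0,-1]},{"travel":[0,0,0],"rotation":[0,0,-1]},{"travel":[0,0,0],"rotation":[0,0,-1]},{"travel":[0,0,0],"rotation":[0,0,-1]},{"travel":[0,0,0],"rotation":[0,0,-1]},{"travel":[0,0,0],"rotation":[0,0,-1]},{"travel":[0,0,0],"rotation":[0,0,-1]},{"travel":[0,0,0],"rotation":[0,0,-0.7]},{"travel":[0,0,0],"rotation":[0,0,0]}]' 0.8
python3 -c "
from h import *
go(553.5,249.5,180,2.67)"
```

```text
t: 20.03
tool_pos: [367.5, 216.6, 268.4]
tcp_rot: [3.142, -0.0, 2.673]
contact_force: [0.7, 0.6, 0.3]
opening: 68.6
finger_force: 0.0
rot [ 0.   -0.    0.03] travel now-axes [-1.007  0.756  0.589] after-rot [-1.005  0.758  0.589]
```

```bash
python3 -m inch '[{"travel":[-0.1,0.07,0],"rotation":[0,0,0]},{"travel":[-0.15,0.11,0],"rotation":[0,0,0]},{"travel":[-0.15,0.11,0],"rotation":[0,0,0]},{"travel":[-0.15,0.12,0.1],"rotation":[0,0,0]},{"travel":[-0.15,0.12,0.1],"rotation":[0,0,0]},{"travel":[-0.15,0.12,0.1],"rotation":[0,0,0]},{"travel":[-0.15,0.11,0.14],"rotation":[0,0,0]},{"travel":[0,0,0.15],"rotation":[0,0,0]},{"travel":[0,0,0],"rotation":[0,0,0]},{"travel":[0,0,0],"rotation":[0,0,0]}]'
python3 - <<'E'
from h import *
go(553.5,249.5,106,2.67)
a=bot.read_camera("top")[150:270,150:270];b=bot.read_camera("side")[80:200,200:320]
cv2.imwrite("pics/s5.png",np.hstack([a,b]).repeat(3,0).repeat(3,1))
E
```

```text
t: 20.87
tool_pos: [552.2, 249.7, 179.1]
tcp_rot: [-3.139, -0.001, 2.668]
contact_force: [0.4, 0.0, 1.5]
opening: 68.3
finger_force: 0.0
rot [-0.03 -0.02 -0.02] travel now-axes [-0.009  0.004  0.487] after-rot [-0.008  0.003  0.487]
```

View pics/s5.png

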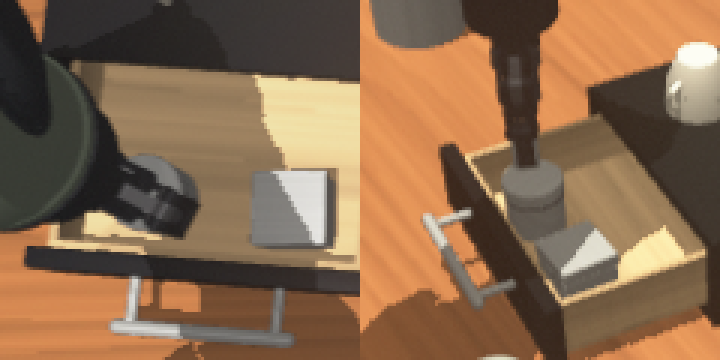

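The gripper is centred over the round tin and clear of the walls. Descending and gripping.

```bash
python3 -m inch '[{"travel":[-0.008,0,0.08],"rotation":[0,0,0]},{"travel":[0,0,0.08],"rotation":[0,0,0]},{"travel":[0,0,0.05],"rotation":[0,0,0]},{"travel":[0,0,0.05],"rotation":[0,0,0]},{"travel":[0,0,0],"rotation":[0,0,0]}]'
python3 -m inch '[{"travel":[0,0,0.05],"rotation":[0,0,0]},{"travel":[0,0,0.06],"rotation":[0,0,0]},{"travel":[0,0,0.06],"rotation":[0,0,0]},{"travel":[0,0,0.04],"rotation":[0,0,0]},{"travel":[0,0,0],"rotation":[0,0,0]},{"travel":[0,0,0],"rotation":[0,0,0]}]'
python3 -m inch '[{"travel":[0,0,0],"rotation":[0,0,0]},{"travel":[0,0,0],"rotation":[0,0,0]},{"travel":[0,0,0],"rotation":[0,0,0]},{"travel":[0,0,0],"rotation":[0,0,0]},{"travel":[0,0,0],"rotation":[0,0,0]}]' 0 35
```

```text
t: 21.38
tool_pos: [553.3, 249.3, 139.3]
tcp_rot: [-3.14, -0.001, 2.67]
contact_force: [-0.4, -0.0, -0.4]
opening: 68.4
finger_force: 0.0
t: 21.88
tool_pos: [553.9, 249.4, 109.0]
tcp_rot: [-3.141, -0.0, 2.67]
contact_force: [0.6, 0.2, 0.5]
opening: 68.4
finger_force: 0.0
t: 22.3
tool_pos: [554.3, 249.6, 109.9]
tcp_rot: [3.141, 0.001, 2.67]
contact_force: [0.5, -0.5, 6.3]
opening: 53.0
finger_force: 36.9
```

```bash
python3 -m inch '[{"travel":[0,0,-0.03],"rotation":[0,0,0]},{"travel":[0,0,-0.06],"rotation":[0,0,0]},{"travel":[0,0,-0.12],"rotation":[0,0,0]},{"travel":[0,0,-0.18],"rotation":[0,0,0]},{"travel":[0,0,-0.2],"rotation":[0,0,0]},{"travel":[0,0,-0.2],"rotation":[0,0,0]},{"travel":[0,0,-0.2],"rotation":[0,0,0]},{"travel":[0,0,-0.1],"rotation":[0,0,0]},{"travel":[0,0,0],"rotation":[0,0,-0.5]},{"travel":[0,0,0],"rotation":[0,0,-1]},{"travel":[0,0,0],"rotation":[0,0,-1]},{"travel":[0,0,0],"rotation":[0,0,-1]},{"travel":[0,0,0],"rotation":[0,0,-1]},{"travel":[0,0,0],"rotation":[0,0,-0.4]},{"travel":[0,0,0],"rotation":[0,0,0]}]'
python3 - <<'E'
from h import *
go(571.5,-127,260,3.063)
for n,z in(("square_tin",22),("caster",90)):
    bot.read_camera("side")
    for d in bot.spot_point(n,"side")[:1]:print(n,at("side",d["centre"],z))
E
```

```text
t: 23.55
tool_pos: [553.9, 249.3, 273.6]
tcp_rot: [3.141, 0.0, 3.063]
contact_force: [0.6, 0.3, -2.0]
opening: 53.1
finger_force: 37.2
rot [0. 0. 0.] travel now-axes [-0.313 -2.492  0.09 ] after-rot [-0.314 -2.492  0.09 ]
square_tin [538.3 156.8  22. ]
caster [ 563.7 -213.6   90. ]
```

```bash
python3 -m inch '[{"travel":[-0.01,-0.06,0],"rotation":[0,0,0]},{"travel":[-0.02,-0.12,0],"rotation":[0,0,0]},{"travel":[-0.02,-0.16,0],"rotation":[0,0,0]},{"travel":[-0.02,-0.16,0],"rotation":[0,0,0]},{"travel":[-0.02,-0.16,0],"rotation":[0,0,0]},{"travel":[-0.02,-0.16,0],"rotation":[0,0,0]},{"travel":[-0.02,-0.16,0],"rotation":[0,0,0]},{"travel":[-0.02,-0.16,0],"rotation":[0,0,0]},{"travel":[-0.02,-0.16,0],"rotation":[0,0,0]},{"travel":[-0.02,-0.16,0],"rotation":[0,0,0]},{"travel":[-0.02,-0.16,0],"rotation":[0,0,0]},{"travel":[-0.02,-0.16,0],"rotation":[0,0,0]},{"travel":[-0.02,-0.16,0],"rotation":[0,0,0]},{"travel":[-0.02,-0.16,0],"rotation":[0,0,0]},{"travel":[-0.02,-0.16,0],"rotation":[0,0,0]},{"travel":[-0.02,-0.16,0],"rotation":[0,0,0]},{"travel":[0,-0.07,0],"rotation":[0,0,0]},{"travel":[0,0,0],"rotation":[0,0,0]},{"travel":[0,0,0],"rotation":[0,0,0]}]'
python3 -c "
from h import *
go(571.5,-125,180,3.063)"
```

```text
t: 25.33
tool_pos: [570.2, -126.8, 272.9]
tcp_rot: [3.141, -0.0, 3.06]
contact_force: [0.5, 0.6, -1.1]
opening: 52.9
finger_force: 37.2
rot [ 0.   -0.   -0.03] travel now-axes [-0.008  0.013  0.619] after-rot [-0.008  0.013  0.619]
```

```bash
python3 -m inch '[{"travel":[-0.008,0.01,0.06],"rotation":[0,0,0]},{"travel":[0,0,0.1],"rotation":[0,0,0]},{"travel":[0,0,0.12],"rotation":[0,0,0]},{"travel":[0,0,0.12],"rotation":[0,0,0]},{"travel":[0,0,0.1],"rotation":[0,0,0]},{"travel":[0,0,0.05],"rotation":[0,0,0]},{"travel":[0,0,0.02],"rotation":[0,0,0]},{"travel":[0,0,0],"rotation":[0,0,0]},{"travel":[0,0,0],"rotation":[0,0,0]}]'
python3 -m inch '[{"travel":[0,0,0.01],"rotation":[0,0,0]},{"travel":[0,0,0.01],"rotation":[0,0,0]},{"travel":[0,0,0],"rotation":[0,0,0]},{"travel":[0,0,0],"rotation":[0,0,0]}]'
```

```text
t: 26.08
tool_pos: [572.2, -124.8, 187.9]
tcp_rot: [3.142, 0.001, 3.062]
contact_force: [0.6, -0.4, -1.4]
opening: 53.0
finger_force: 37.2
t: 26.42
tool_pos: [571.9, -125.1, 184.6]
tcp_rot: [3.142, 0.0, 3.062]
contact_force: [0.4, -0.1, -1.9]
opening: 52.9
finger_force: 37.2
```

```bash
python3 -m inch '[{"travel":[0,0,0.01],"rotation":[0,0,0]},{"travel":[0,0,0.01],"rotation":[0,0,0]},{"travel":[0,0,0.01],"rotation":[0,0,0]},{"travel":[0,0,0],"rotation":[0,0,0]},{"travel":[0,0,0],"rotation":[0,0,0]}]'
python3 -m inch '[{"travel":[0,0,0.007],"rotation":[0,0,0]},{"travel":[0,0,0.007],"rotation":[0,0,0]},{"travel":[0,0,0],"rotation":[0,0,0]},{"travel":[0,0,0],"rotation":[0,0,0]}]'
```

```text
t: 26.83
tool_pos: [571.8, -125.1, 179.7]
tcp_rot: [-3.142, -0.0, 3.062]
contact_force: [0.0, 0.5, -2.0]
opening: 52.9
finger_force: 37.2
t: 27.17
tool_pos: [571.9, -125.1, 178.0]
tcp_rot: [-3.142, 0.0, 3.062]
contact_force: [-0.4, 1.0, 2.9]
opening: 52.9
finger_force: 37.5
```

Contact force rose by 5 N at the expected height. Releasing, then rising.

```bash
python3 -m inch '[{"travel":[0,0,0.004],"rotation":[0,0,0]},{"travel":[0,0,0],"rotation":[0,0,0]}]'
python3 -m inch '[{"travel":[0,0,0],"rotation":[0,0,0]},{"travel":[0,0,0],"rotation":[0,0,0]},{"travel":[0,0,0],"rotation":[0,0,0]},{"travel":[0,0,0],"rotation":[0,0,0]},{"travel":[0,0,-0.04],"rotation":[0,0,0]},{"travel":[0,0,-0.1],"rotation":[0,0,0]},{"travel":[0,0,-0.2],"rotation":[0,0,0]},{"travel":[0,0,-0.2],"rotation":[0,0,0]},{"travel":[0,0,-0.2],"rotation":[0,0,0]},{"travel":[0,0,0],"rotation":[0,0,0]}]' 0.76
python3 - <<'E'
from h import *
go(400,214,270,3.063);go(456.5,209.5,270,1.49)
for n,z in(("round_tin",90),("caster",90),("stock_drawer0_handle",54)):
  for c in("side","top"):
    bot.read_camera(c)
    for d in bot.spot_point(n,c)[:1]:print(n,c,d["confidence"],at(c,d["centre"],z))
cv2.imwrite("pics/s6.png",bot.read_camera("side")[100:340,220:460].repeat(2,0).repeat(2,1))
E
```

```text
t: 27.33
tool_pos: [572.0, -125.2, 177.9]
tcp_rot: [3.142, 0.001, 3.062]
contact_force: [-4.5, 1.0, 13.1]
opening: 52.8
finger_force: 38.2
t: 28.17
tool_pos: [573.4, -125.7, 294.0]
tcp_rot: [-3.141, 0.007, 3.061]
contact_force: [1.2, 0.6, -0.1]
opening: 64.6
finger_force: 0.0
rot [-0.    0.09 -0.02] travel now-axes [1.335 2.165 0.149] after-rot [1.33  2.167 0.16 ]
rot [ 0.07  0.08 19.64] travel now-axes [0.958 2.165 0.152] after-rot [ 2.165 -0.957  0.16 ]
round_tin side 0.63 [ 575.7 -127.5   90. ]
round_tin top 0.72 [696.  166.8  90. ]
caster side 0.81 [ 561.7 -222.2   90. ]
stock_drawer0_handle side 0.87 [465.  221.1  54. ]
stock_drawer0_handle top 0.67 [452.5 218.7  54. ]
```

View pics/s6.png

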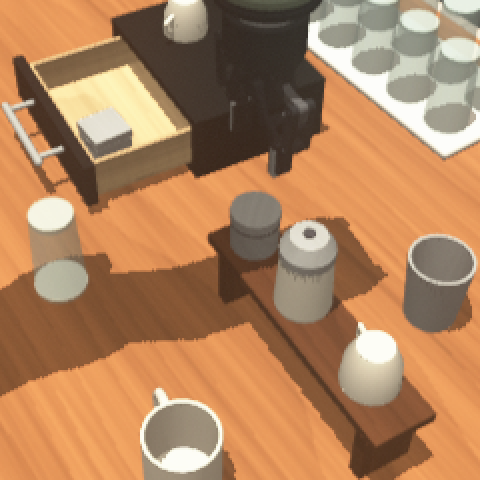

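Both stand properly on the riser: tin at crop (255,225), caster (305,270), cup (372,365), with the square tin still in the drawer. Now closing it.

```bash
python3 -m inch '[{"travel":[0.03,0.08,0],"rotation":[0,0,0]},{"travel":[0.07,0.15,0],"rotation":[0,0,0]},{"travel":[0.08,0.18,0],"rotation":[0,0,0]},{"travel":[0.08,0.18,0],"rotation":[0,0,0]},{"travel":[0.08,0.18,0],"rotation":[0,0,0]},{"travel":[0.08,0.18,0],"rotation":[0,0,0]},{"travel":[0.08,0.18,0],"rotation":[0,0,0]},{"travel":[0.08,0.18,0],"rotation":[0,0,0]},{"travel":[0.08,0.18,0],"rotation":[0,0,0]},{"travel":[0.08,0.18,0],"rotation":[0,0,0]},{"travel":[0.08,0.18,0],"rotation":[0,0,0]},{"travel":[0.08,0.18,0],"rotation":[0,0,0]},{"travel":[0.07,0.13,0],"rotation":[0,0,0]},{"travel":[0.03,0,0],"rotation":[0,0,0]}]' 0.28
python3 -m inch '[{"travel":[0,0,0],"rotation":[0,0,1]},{"travel":[0,0,0],"rotation":[0,0,1]},{"travel":[0,0,0],"rotation":[0,0,1]},{"travel":[0,0,0],"rotation":[0,0,1]},{"travel":[0,0,0],"rotation":[0,0,1]},{"travel":[0,0,0],"rotation":[0,0,1]},{"travel":[0,0,0],"rotation":[0,0,1]},{"travel":[0,0,0],"rotation":[0,0,1]},{"travel":[0,0,0],"rotation":[0,0,1]},{"travel":[0,0,0],"rotation":[0,0,1]},{"travel":[0,0,0],"rotation":[0,0,1]},{"travel":[0,0,0],"rotation":[0,0,1]},{"travel":[0,0,0],"rotation":[0,0,1]},{"travel":[0,0,0],"rotation":[0,0,1]},{"travel":[0,0,0],"rotation":[0,0,1]},{"travel":[0,0,0],"rotation":[0,0,1]},{"travel":[0,0,0],"rotation":[0,0,1]},{"travel":[0,0,0],"rotation":[0,0,1]},{"travel":[0,0,0],"rotation":[0,0,1]},{"travel":[0,0,0],"rotation":[0,0,0.8]}]'
python3 -c "
from h import *
go(456.6,209.5,140,1.475)"
```

```text
t: 29.98
tool_pos: [446.3, 214.3, 288.2]
tcp_rot: [3.14, -0.0, 3.067]
contact_force: [-0.7, 0.2, -1.0]
opening: 23.6
finger_force: 0.0
t: 31.65
tool_pos: [447.9, 209.7, 288.2]
tcp_rot: [-3.142, -0.0, 1.473]
contact_force: [-0.9, 0.6, -0.8]
opening: 23.8
finger_force: 0.0
rot [-0.   -0.   -0.02] travel now-axes [0.004 0.058 0.988] after-rot [0.004 0.058 0.988]
```

```bash
python3 -m inch '[{"travel":[0,0.058,0.1],"rotation":[0,0,0]},{"travel":[0,0,0.2],"rotation":[0,0,0]},{"travel":[0,0,0.2],"rotation":[0,0,0]},{"travel":[0,0,0.2],"rotation":[0,0,0]},{"travel":[0,0,0.15],"rotation":[0,0,0]},{"travel":[0,0,0.05],"rotation":[0,0,0]},{"travel":[0,0,0.04],"rotation":[0,0,0]},{"travel":[0,0,0.03],"rotation":[0,0,0]},{"travel":[0,0,0],"rotation":[0,0,0]}]'
python3 -m inch '[{"travel":[0,0,0.03],"rotation":[0,0,0]},{"travel":[0,0,0.05],"rotation":[0,0,0]},{"travel":[0,0,0.05],"rotation":[0,0,0]},{"travel":[0,0,0.04],"rotation":[0,0,0]},{"travel":[0,0,0.03],"rotation":[0,0,0]},{"travel":[0,0,0],"rotation":[0,0,0]}]'
python3 -m inch '[{"travel":[0,0,0],"rotation":[0,0,0]},{"travel":[0,0,0],"rotation":[0,0,0]},{"travel":[0,0,0],"rotation":[0,0,0]},{"travel":[0,0,0],"rotation":[0,0,0]},{"travel":[0,0,0],"rotation":[0,0,0]}]' 0 40
```

```text
t: 32.4
tool_pos: [457.0, 209.1, 143.0]
tcp_rot: [3.141, -0.0, 1.478]
contact_force: [0.2, -0.0, -0.1]
opening: 23.7
finger_force: 0.0
t: 32.9
tool_pos: [456.5, 208.8, 111.7]
tcp_rot: [-3.141, 0.001, 1.478]
contact_force: [-0.6, -0.1, -0.4]
opening: 23.9
finger_force: 0.0
t: 33.32
tool_pos: [456.8, 208.9, 112.7]
tcp_rot: [-3.142, 0.0, 1.478]
contact_force: [0.8, -1.6, -7.4]
opening: 9.5
finger_force: 38.9
```

```bash
python3 -m inch '[{"travel":[0,0.03,0],"rotation":[0,0,0]},{"travel":[0,0.06,0],"rotation":[0,0,0]},{"travel":[0,0.08,0],"rotation":[0,0,0]},{"travel":[0,0.09,0],"rotation":[0,0,0]},{"travel":[0,0.09,0],"rotation":[0,0,0]},{"travel":[0,0.09,0],"rotation":[0,0,0]},{"travel":[0,0.09,0],"rotation":[0,0,0]},{"travel":[0,0.09,0],"rotation":[0,0,0]},{"travel":[0,0.08,0],"rotation":[0,0,0]},{"travel":[0,0.06,0],"rotation":[0,0,0]},{"travel":[0,0.03,0],"rotation":[0,0,0]},{"travel":[0,0,0],"rotation":[0,0,0]},{"travel":[0,0,0],"rotation":[0,0,0]}]'
python3 -m inch '[{"travel":[0,0.02,0],"rotation":[0,0,0]},{"travel":[0,0.02,0],"rotation":[0,0,0]},{"travel":[0,0.02,0],"rotation":[0,0,0]},{"travel":[0,0,0],"rotation":[0,0,0]},{"travel":[0,0,0],"rotation":[0,0,0]}]'
```

```text
t: 34.4
tool_pos: [575.7, 196.9, 112.7]
tcp_rot: [3.141, 0.001, 1.477]
contact_force: [0.3, -6.2, -4.4]
opening: 9.4
finger_force: 39.4
t: 34.82
tool_pos: [584.5, 196.0, 112.7]
tcp_rot: [3.141, 0.001, 1.477]
contact_force: [-0.0, -6.8, -5.1]
opening: 9.3
finger_force: 39.4
```

```bash
python3 -m inch '[{"travel":[0,0.01,0],"rotation":[0,0,0]},{"travel":[0,0.01,0],"rotation":[0,0,0]},{"travel":[0,0,0],"rotation":[0,0,0]}]'
python3 -m inch '[{"travel":[0,0.01,0],"rotation":[0,0,0]},{"travel":[0,0,0],"rotation":[0,0,0]},{"travel":[0,0,0],"rotation":[0,0,0]}]'
```

```text
t: 35.07
tool_pos: [586.1, 195.9, 112.6]
tcp_rot: [-3.139, 0.002, 1.477]
contact_force: [-9.5, -6.0, 4.3]
opening: 9.2
finger_force: 40.3
t: 35.32
tool_pos: [586.4, 195.9, 112.5]
tcp_rot: [-3.136, 0.002, 1.478]
contact_force: [-19.6, -5.8, 11.9]
opening: 9.7
finger_force: 41.2
```

The end stop is reached (about 20 N of resistance at x=586). Releasing and retreating.

```bash
python3 -m inch '[{"travel":[0,0,0],"rotation":[0,0,0]},{"travel":[0,0,0],"rotation":[0,0,0]},{"travel":[0,0,0],"rotation":[0,0,0]},{"travel":[0,0,0],"rotation":[0,0,0]}]' 0.26
python3 -m inch '[{"travel":[0,-0.012,0],"rotation":[0,0,0]},{"travel":[0,0,-0.05],"rotation":[0,0,0]},{"travel":[0,0,-0.1],"rotation":[0,0,0]},{"travel":[0,0,-0.2],"rotation":[0,0,0]},{"travel":[0,0,-0.2],"rotation":[0,0,0]},{"travel":[0,0,-0.2],"rotation":[0,0,0]},{"travel":[0,-0.1,-0.2],"rotation":[0,0,0]},{"travel":[0,-0.2,-0.1],"rotation":[0,0,0]},{"travel":[0,-0.2,0],"rotation":[0,0,0]},{"travel":[0,-0.2,0],"rotation":[0,0,0]},{"travel":[0,0,0],"rotation":[0,0,0]},{"travel":[0,0,0],"rotation":[0,0,0]}]'
python3 - <<'E'
from h import *
for n,z in(("stock_drawer0_handle",54),("caster",90),("round_tin",90)):
  for c in("side","top"):
    bot.read_camera(c)
    for d in bot.spot_point(n,c)[:1]:print(n,c,d["confidence"],at(c,d["centre"],z))
a=bot.read_camera("top")[70:270,130:530];b=bot.read_camera("side")[90:290,180:580]
cv2.imwrite("pics/s7.png",cv2.resize(np.vstack([a,b]),None,fx=1.5,fy=1.5,interpolation=2))
E
```

```text
t: 35.65
tool_pos: [588.8, 197.0, 113.0]
tcp_rot: [3.141, -0.001, 1.478]
contact_force: [-0.1, 0.0, -0.5]
opening: 22.2
finger_force: 0.0
t: 36.65
tool_pos: [481.0, 207.2, 271.2]
tcp_rot: [3.141, -0.001, 1.479]
contact_force: [-0.7, -0.0, 0.4]
opening: 22.3
finger_force: 0.0
stock_drawer0_handle side 0.83 [589.8 199.4  54. ]
stock_drawer0_handle top 0.71 [584.6 198.1  54. ]
caster side 0.64 [ 562.2 -213.5   90. ]
caster top 0.88 [ 568.6 -215.2   90. ]
round_tin side 0.77 [ 571.7 -125.8   90. ]
round_tin top 0.74 [ 571. -121.   90.]
```

View pics/s7.png

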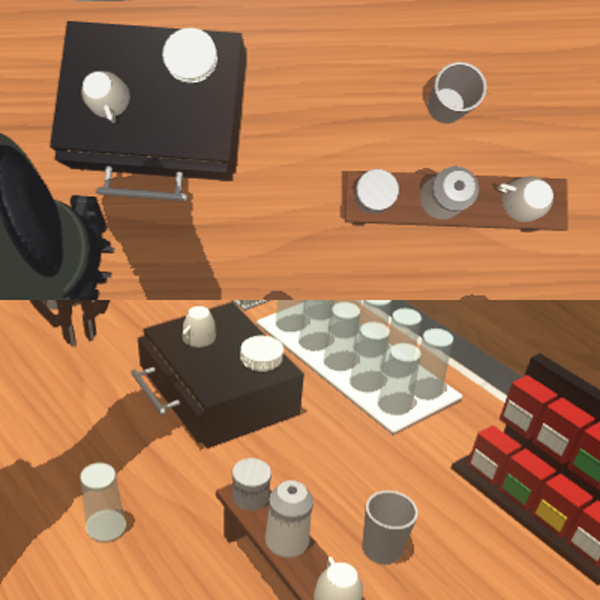

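The drawer is shut (bar at about (145,190) in the top view). The tin (377,188), caster (455,190) and cup (530,198) stand on the board, and nothing else has moved. Handing in.

```bash
python3 -c "
from rig import bot
print(bot.finish_job())"
```

```text
the job is handed in; nothing more can be done
None
```

The job is handed in (no verdict came back): the caster and then the round tin were stood on the riser, and the drawer was pushed home to its stop with the square tin inside; the last pictures show the other crockery where it was, at about 37 s on the clock.

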